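# Weigh a ceramic block and gauge its height on the indexing carousel

### The arm

A 6-joint arm with a two-finger parallel gripper is mounted at the origin on the work surface. World frame = base frame: x ahead of the robot, y to its left, z up, the work surface at z = 0. Lengths are in mm, angles in rad, forces in N, time in s.
With the tool pointing down it reaches from about 350 to 775 mm from the base axis. Payload 7.3 kg.
Tool frame: the origin (TCP) lies midway between the tips of the shut fingers; the grasp point (between the pads) lies 19 mm behind it; z points along the fingers, y is the line along which they close (so a half turn about z gives the same grasp; the last joint's range is limited). The gripper opens to 92 mm and grips with 3 to 60 N. Pads are 19 mm wide; open, the fingers measure 130 mm over their backs; the gripper's body (75 mm by 190 mm) begins 47 mm behind the grasp point.
Start: joints at [0.99, 0.342, 1.524, -0, 1.275, -0.146], TCP at [221.134, 476.177, 226.741] pointing down, gripper open.
Joint ranges: [-2.53, 2.53], [-0.77, 2.02], [0.04, 2.7], [-1, 4.14], [0.28, 2.66], [-3.11, 3.11]. Speed limits (rad/s): [2.57, 2.57, 3.14, 3.14, 3.14, 3.14].

### API

Orientations are given as a unit quaternion [w, x, y, z].
In Python, from bench import robot, optics gives the robot as it stands.
- The arm moves only by the shell command python3 -m pendant 'ROWS' [OPENING]. ROWS is JSON, a list of rows, each an object of numbers: "dx", "dy", "dz": the shift along the tool's x, y, z in m; "yaw": the turn about the tool's z in rad. A call has exactly 5 rows; each row is the pose to reach, as a shift and turn from the pose commanded when the call began, along the tool's axes at that moment; what a row does not reach only later rows make up. A row lasts 1/12 s, in which the tool goes at most 41.7 mm and 7.16 degrees, less where a joint would pass 70% of its speed; a pose out of reach is approached as far as the arm can. A call with a gripper value outside its range is refused whole. OPENING is the finger opening in m, from 0 to 0.0918, set as the call begins (- or left out, the last holds). The fingers move at their own pace and stop on an object; the grip force is fixed at half the most. Time passes only in rows, so rows that repeat a pose let the fingers close, or fill a call up. It gives the time, the measured TCP pose, the force, the opening and the grip force at its end, in the units of the state.
- robot.get_obs(): the state, without advancing time (a new reading comes with each control period).
- optics.get_image(name): name is "scene" or "top" or "wrist"; returns the picture (400x640x3 uint8, red, green, blue); there is no depth.
- optics.camera_params(name): a dict with "intrinsics" (3x3 intrinsics, pixels), "camera_from_world" (4x4, takes a point from world to camera coordinates); the wrist camera has in their place "tool_from_camera" (4x4, takes a point from camera to tool coordinates, whose origin is the TCP and whose axes are the flange's). Camera axes: x right, y down, z forward; pixel columns grow to the right and rows downward; lengths in mm; the calibration is good to about 2 mm. A picture is of the moment at which its call begins: read the wrist's pose just before it. camera_params takes no time and is no camera call.
- robot.sign_off(): hands the job in; it is judged then, once.
The state is a dict: "clock": time; "joint_pos": joint angles; "dq": joint speeds; "effort": joint torques, N m; "eef_pos": TCP position; "tcp_rot": TCP orientation; "contact_force": force on the tool from outside, world axes, zero at the start; "moment": the same for the moment, N m; "opening": opening from 0.0 (shut) to 1.0 (fully open); "gripper_force": force on a finger pad.
Only numpy, scipy, OpenCV 4.12 (cv2) and the standard library are available. Lean on these libraries where they do the work, as an engineer would, in place of code of your own. Each camera call takes 0.05 s, during which the arm holds its last target. There are 200 camera calls.

### The job

Take the solid full-height ceramic block (flat top, no wells) out of the plywood rack and set it down on the balance pan to be weighed, letting go of it. Then take it again and put it in the carousel's front nest, flat and centred between the two end stops, and turn the carousel one position anticlockwise (seen from above), so that it clicks in with the block under the gauge. Finally press the gauge's knob down until the foot rests on the block, keep it there for about a second without forcing it, let it spring back up, and leave the block in its nest; do not disturb the other blocks and bottles.

Things in the scene. Friction and masses are not known exactly. Their poses are not given: they have to be found in the camera images.
- block: the block to measure: solid white ceramic cuboid, 64 long (its x) x 34 wide (its y) x 30 high, 0.16 kg, plain flat top. Origin: centre of its underside. It starts in one of the rack's three slots, where tall dividers close off its long sides and only its two ends can be taken (64 mm grasp)
- well_block: bystander: white ceramic block of the same outside size (64 x 34 x 30) with two round wells, 20 dia, in its top. Origin: centre of its underside. In another slot of the rack
- low_block: bystander: solid white ceramic block 64 x 34, only 16 high. Origin: centre of its underside. In another slot of the rack
- rack: fixed plywood rack: base 56 (x) x 143 (y) x 20 high, three slots side by side along y, 45 apart; the blocks lie on the base (20 above the bench), long axis along the rack's x, ends overhanging the base by 4 mm. Four dividers, 8 thick, 48 long (x), rise 38 above the base. Origin: centre of its underside
- balance: fixed bench balance: white housing 190 x 135 x 46 high, display on the side towards the robot, with a round steel pan on top. Origin: under the pan's centre at bench height
- pan (a point): centre of the top face of the balance's steel pan: 110 dia, 60 above the bench
- station: fixed gauging station: round grey base 300 dia under the carousel; on its -y (right) side, 195 from the axis, an aluminium column 34 x 30 carries a 30 wide arm (146 to 172 above the bench) that holds the gauge 95 from the axis. Origin: on the carousel's axis at bench height; its -x side is the front, nearest the robot
- axis (a point): on the carousel's axis, at the height of the carousel's top face (46 above the bench); axes as the station's
- under_gauge (a point): point of the carousel's top face straight under the gauge's foot, 95 from the axis towards the station's -y
- carousel (a joint): turn of the carousel in rad, 0 at the start, growing anticlockwise seen from above. Aluminium disc 290 dia, top face 46 above the bench, four equal nests 90 degrees apart, a post between each two. A detent (0.4 N m, 3.3 N at a post) pulls it to every quarter turn: 0 (nest in front), 1.571 (nest under the gauge), 3.142, -1.571; it must be carried past half way
- nest (a point): centre of the floor of the nest that starts in front; turns with the carousel. x is radial: the block's long axis lies along it. Two steel end stops (8 thick, 34 wide, 40 high: taller than the block) stand 76 apart at its ends, leaving 6 at each end of the block; the long sides are open, no lips
- post (a point): top centre of the steel post that starts at the front left of the carousel: 14 dia, standing 52 above the carousel (top 98 above the bench), 122 from the axis; turns with the carousel. One position anticlockwise carries it past the front to the front right, clear of the gauge
- gauge (a joint): downward travel of the gauge's rod and foot in m: 0 = up (foot 62 above the carousel face), sprung upward (about 3 N at the top, 5.5 N at 0.032), stop at 0.045. It reads about 0.032 when the foot rests on the 30 mm high block
- foot_face (a point): centre of the underside (measuring face) of the gauge's round steel foot, 26 dia, 8 thick; 108 above the bench when up; moves with the gauge
- knob_top (a point): centre of the top of the gauge's black knob, 40 dia, 236 above the bench when up; press it straight down. Once the foot is stopped by the block the knob gives on its own spring for another 12 mm (6.5 N rising to 14 N), then it is solid
- dropper: bystander: amber dropper bottle, 52 dia, 105 high. Origin: centre of its underside
- jar: bystander: white jar, 68 dia, 75 high. Origin: centre of its underside
Mind the look-alikes: they are no part of the job. There is more than one size of the balance; the one meant has the size given above.

How it is judged:
By the outcome, as a careful person would: the job done as asked, in the order asked, and still so for the second after the job is handed in, with the robot touching nothing.
It also fails if it takes over 72 s, if anything falls off the work surface, if the arm or the gripper's body presses on something with over 40 N, if the wrist force passes 120 N, or if a joint passes its speed limit or range.

## Working session

There is one attempt and no reset: what is moved stays moved. The work goes in short steps, Python scripts to look and compute and a shell command to move; the robot and the scene stay as the last step left them, time stands still between calls to the robot, and variables do not carry over. Pictures are saved under pics/ and viewed, at most 10 in all, crops included, and the job is handed in when it is done.

```bash
ls; mkdir -p pics
cat > h.py <<'E'
import numpy as np, cv2, json
from bench import robot, optics
def save(name,fn):
    im=optics.get_image(name); cv2.imwrite('pics/'+fn,im[:,:,::-1]); return im
E
python3 - <<'E'
from h import *
np.set_printoptions(precision=4,suppress=True)
o=robot.get_obs(); print(o)
for n in ['scene','top','wrist']:
    print(n,optics.camera_params(n))
save('scene','scene0.png');save('top','top0.png')
E
```

```text
pics
{'clock': 0.0, 'joint_pos': array([ 0.99  ,  0.3427,  1.525 ,  0.    ,  1.2754, -0.146 ]), 'dq': array([-0.0011,  0.001 ,  0.    ,  0.0021,  0.0011, -0.0007]), 'effort': array([  0.0001, -43.1257, -24.4218,   0.0716,   0.0562,  -0.0001]), 'eef_pos': array([220.8977, 475.8124, 226.0354]), 'tcp_rot': array([-0.0003,  0.2157,  0.9765, -0.0007]), 'contact_force': array([0.063 , 0.7163, 0.4025]), 'moment': array([0.0084, 0.0138, 0.017 ]), 'gripper_force': 0.0, 'opening': 1.0022104588255103}
scene {'intrinsics': array([[415.2144,   0.    , 317.1431],
       [  0.    , 415.2144, 197.7564],
       [  0.    ,   0.    ,   1.    ]]), 'camera_from_world': array([[   0.8244,    0.5658,   -0.0148, -561.9717],
       [   0.3619,   -0.547 ,   -0.7549,  -31.6971],
       [  -0.4352,    0.6169,   -0.6557, 1444.8766],
       [   0.    ,    0.    ,    0.    ,    1.    ]])}
top {'intrinsics': array([[507.8502,   0.    , 316.2771],
       [  0.    , 507.8502, 201.324 ],
       [  0.    ,   0.    ,   1.    ]]), 'camera_from_world': array([[   0.0245,   -0.9997,    0.0095,  112.0459],
       [  -0.9814,   -0.0258,   -0.1903,  630.0428],
       [   0.1904,   -0.0046,   -0.9817, 1391.5452],
       [   0.    ,    0.    ,    0.    ,    1.    ]])}
wrist {'intrinsics': array([[307.4482,   0.    , 313.157 ],
       [  0.    , 307.4482, 203.9278],
       [  0.    ,   0.    ,   1.    ]]), 'tool_from_camera': array([[  -0.0002,   -0.9575,   -0.2884,   78.9509],
       [   1.    ,   -0.0005,    0.001 ,    0.5688],
       [  -0.0011,   -0.2884,    0.9575, -158.4597],
       [   0.    ,    0.    ,    0.    ,    1.    ]])}
```

View pics/top0.png

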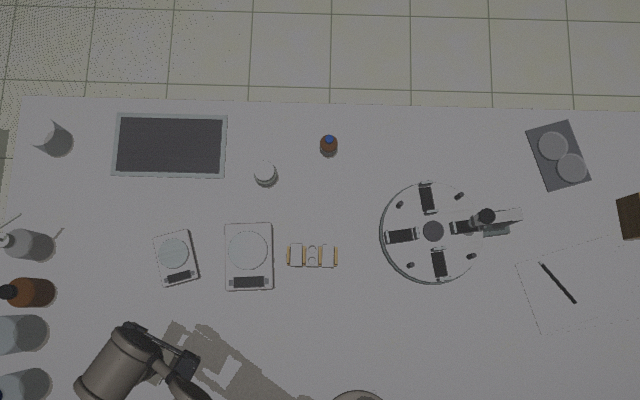

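View pics/scene0.png

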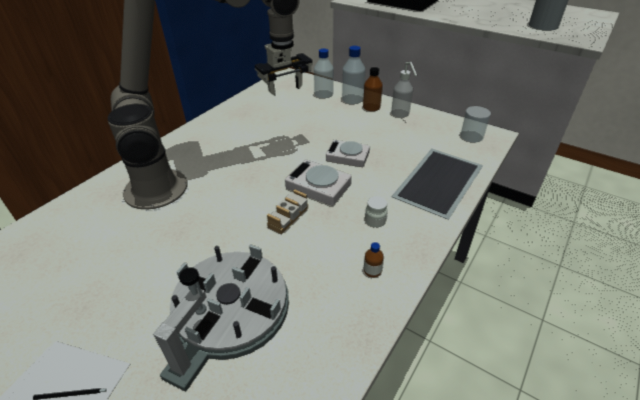

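The top view shows the 190x135 balance at about (248,252), the rack at (312,256), the carousel hub at (433,231) with its front nest near (440,263), and the gauge near (485,217). The smaller look-alike balance is at (173,257).

```bash
cat >> h.py <<'E'
def cam(name,o=None):
    p=optics.camera_params(name); K=p['intrinsics']
    if name=='wrist':
        from scipy.spatial.transform import Rotation as R
        q=o['tcp_rot']; T=np.eye(4); T[:3,:3]=R.from_quat([q[1],q[2],q[3],q[0]]).as_matrix(); T[:3,3]=o['eef_pos']
        W=T@p['tool_from_camera']
    else: W=np.linalg.inv(p['camera_from_world'])
    return K,W
def ray(c,uv):
    K,W=c; d=W[:3,:3]@np.linalg.solve(K,[uv[0],uv[1],1]); return W[:3,3],d/np.linalg.norm(d)
def atz(c,uv,z):
    p,d=ray(c,uv); return p+d*(z-p[2])/d[2]
def tri(obs):
    A=np.zeros((3,3));b=np.zeros(3);L=[ray(c,uv) for c,uv in obs]
    for p,d in L:
        M=np.eye(3)-np.outer(d,d);A+=M;b+=M@p
    X=np.linalg.solve(A,b);return X,[np.linalg.norm((np.eye(3)-np.outer(d,d))@(X-p)) for p,d in L]
def proj(c,X):
    K,W=c; x=np.linalg.inv(W)@np.append(X,1); x=K@x[:3]; return x[:2]/x[2]
E
python3 - <<'E'
from h import *
np.set_printoptions(precision=1,suppress=True)
c=cam('top')
for n,uv,z in [('rack',(312,256),55),('pan',(248,250),60),('hub',(433,231),50),('nest',(440,263),46),('knob',(486,216),236),('jar',(265,172),75),('dropper',(329,140),100)]: print(n,atz(c,uv,z))
t=cv2.imread('pics/top0.png')[170:300,220:540]; cv2.imwrite('pics/c1.png',cv2.resize(t,None,fx=2.5,fy=2.5,interpolation=cv2.INTER_CUBIC))
E
```

```text
rack [471.2 136.2  55. ]
pan [483.1 315.9  60. ]
hub [ 551.5 -207.    50. ]
nest [ 461.4 -226.    46. ]
knob [ 566.7 -296.1  236. ]
jar [705.5 276.6  75. ]
dropper [797.8  96.3 100. ]
```

View pics/c1.png

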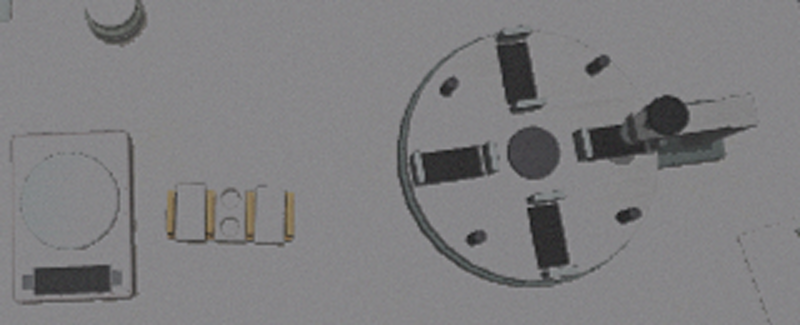

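```bash
cat >> h.py <<'E'
from scipy.spatial.transform import Rotation as R
def plan(xyz,ang,n=1,o=None):
    """split into n calls; prints per-call dx dy dz (m) yaw, world angle of tool y -> ang (deg)"""
    o=o or robot.get_obs(); q=o['tcp_rot']; M=R.from_quat([q[1],q[2],q[3],q[0]]).as_matrix()
    a0=np.arctan2(M[1,1],M[0,1]); dyaw=-((np.radians(ang)-a0+np.pi)%(2*np.pi)-np.pi)
    print('pos',o['eef_pos'].round(1),'ang',round(np.degrees(a0),2),'tilt',M[2,:2].round(4),'t',round(o['clock'],2))
    D=(np.array(xyz)-o['eef_pos'])/1000/n
    for i in range(n):
        d=M.T@D; print('  dx %.4f dy %.4f dz %.4f yaw %.4f'%(*d,dyaw/n)); M=M@R.from_euler('z',dyaw/n).as_matrix()
E
python3 -c "
from h import *
plan((470,200,215),0,2)"
```

```text
pos [220.9 475.9 226.1] ang 65.08 tilt [ 0.0002 -0.0013] t 0.1
  dx -0.1711 dy -0.0726 dz 0.0056 yaw 0.5680
  dx -0.1833 dy 0.0308 dz 0.0056 yaw 0.5680
```

```bash
python3 -m pendant '[{"dx":-0.035,"dy":-0.0145,"dz":0.001,"yaw":0.114},{"dx":-0.069,"dy":-0.029,"dz":0.002,"yaw":0.228},{"dx":-0.103,"dy":-0.0435,"dz":0.003,"yaw":0.342},{"dx":-0.137,"dy":-0.058,"dz":0.004,"yaw":0.456},{"dx":-0.171,"dy":-0.0725,"dz":0.0055,"yaw":0.568}]'
python3 -m pendant '[{"dx":-0.037,"dy":0.006,"dz":0.001,"yaw":0.114},{"dx":-0.074,"dy":0.012,"dz":0.002,"yaw":0.228},{"dx":-0.110,"dy":0.018,"dz":0.003,"yaw":0.342},{"dx":-0.147,"dy":0.025,"dz":0.004,"yaw":0.456},{"dx":-0.183,"dy":0.031,"dz":0.0055,"yaw":0.568}]'
python3 - <<'E'
from h import *
robot_o=robot.get_obs(); im=save('wrist','w1.png'); o=robot.get_obs()
np.save('w1.npy',{k:o[k] for k in('tcp_rot','eef_pos')},allow_pickle=True)
print(robot_o['eef_pos'],o['eef_pos'],o['joint_pos'],o['dq'].round(3)); plan((470,136,215),0,1,o)
E
```

```text
clock: 0.52
eef_pos: [346.3, 337.0, 221.0]
tcp_rot: [-0.0, 0.483, 0.876, -0.0]
contact_force: [0.7, 1.4, -0.6]
opening: 1.0
gripper_force: 0.0
clock: 0.93
eef_pos: [471.2, 199.1, 215.5]
tcp_rot: [-0.0, 0.709, 0.705, -0.0]
contact_force: [1.6, 1.0, 0.8]
opening: 0.999
gripper_force: 0.0
[471.18384735 199.13980003 215.51239188] [475.37690823 194.66496541 215.06767575] [ 0.24150912  0.33058474  1.57471162 -0.00359543  1.23462265  0.25872209] [ 0.08  -0.022  0.048  0.018  0.005 -0.101]
pos [475.4 194.7 215.1] ang -0.92 tilt [-0.0029  0.0025] t 0.98
  dx -0.0587 dy -0.0044 dz 0.0002 yaw -0.0160
```

View pics/w1.png

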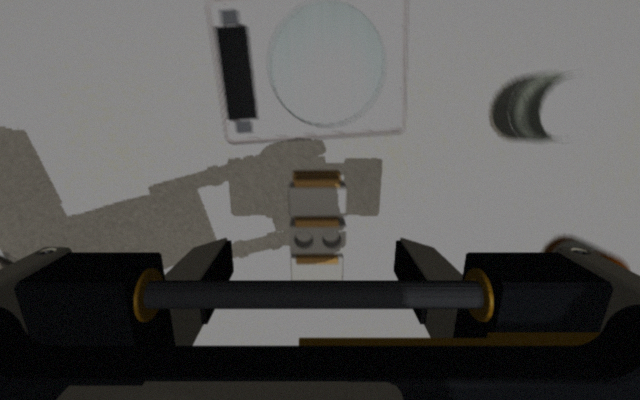

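The wrist view shows the pan at (325,62), the rack at (317,225) running down from the balance, and the wells in the middle slot. I'll settle at two places where the rack is high in the frame.

```bash
python3 -m pendant '[{"dx":-0.028,"dz":0.01},{"dx":-0.056,"dz":0.02},{"dx":-0.084,"dz":0.03},{"dx":-0.084,"dz":0.03},{"dx":-0.084,"dz":0.03}]'
python3 - <<'E'
from h import *
o=robot.get_obs(); save('wrist','w2.png'); print(o['eef_pos'],o['dq'].round(3)); np.save('w2.npy',o,allow_pickle=True)
E
python3 -m pendant '[{"dx":-0.030},{"dx":-0.060},{"dx":-0.080},{"dx":-0.080},{"dx":-0.080}]'
python3 - <<'E'
from h import *
o=robot.get_obs(); save('wrist','w3.png'); print(o['eef_pos'],o['dq'].round(3)); np.save('w3.npy',o,allow_pickle=True)
L=[]
for f in ('w2','w3'):
    o=np.load(f+'.npy',allow_pickle=True).item(); c=cam('wrist',o); u=proj(c,(471,136,50)); print(u)
    x0=int(u[0])-100; y0=max(0,int(u[1])-75); print('crop',x0,y0)
    L.append(cv2.resize(cv2.imread(f'pics/{f}.png')[y0:y0+150,x0:x0+200],None,fx=4,fy=4,interpolation=cv2.INTER_CUBIC)[:,::1][:, :800])
a=[cv2.resize(x,(400,300)) for x in L]
# 2x2.. stack horizontally at 2x, plus full
cv2.imwrite('pics/c2.png',np.vstack([cv2.resize(x[:, 120:680],(800,300*560//560)) if False else cv2.resize(x[:,100:700],(600,300)) for x in L]) if False else np.hstack([x[:,200:600] for x in L]))
E
```

```text
[475.37690823 194.66496541 215.06767575] [ 0.08  -0.022  0.048  0.018  0.005 -0.101]
[473.10813833 197.03262409 214.96867619] [ 0.079 -0.027  0.041  0.038  0.018 -0.05 ]
[310.19050937 237.6755953 ]
crop 210 162
[312.13223312 239.823057  ]
crop 212 164$[0]: bad value
$[0]: bad value
```

View pics/c2.png

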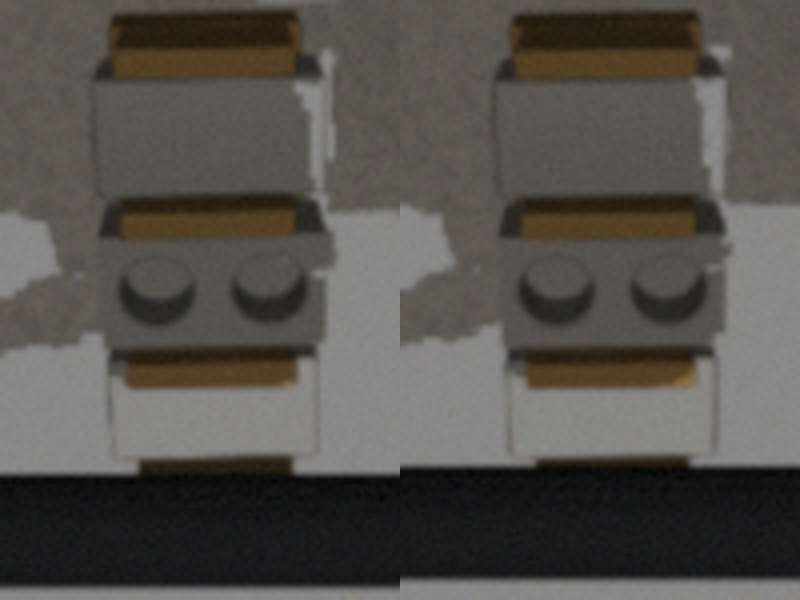

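Rows need every key, so both of those moves were refused. Retrying.

```bash
python3 -m pendant '[{"dx":-0.028,"dy":0,"dz":0.01,"yaw":0},{"dx":-0.056,"dy":0,"dz":0.02,"yaw":0},{"dx":-0.084,"dy":0,"dz":0.03,"yaw":0},{"dx":-0.084,"dy":0,"dz":0.03,"yaw":0},{"dx":-0.084,"dy":0,"dz":0.03,"yaw":0}]' >/dev/null
python3 - <<'E'
from h import *
o=robot.get_obs(); save('wrist','w2.png'); print(o['eef_pos'],o['dq'].round(3)); np.save('w2.npy',o,allow_pickle=True)
E
python3 -m pendant '[{"dx":-0.030,"dy":0,"dz":0,"yaw":0},{"dx":-0.060,"dy":0,"dz":0,"yaw":0},{"dx":-0.080,"dy":0,"dz":0,"yaw":0},{"dx":-0.080,"dy":0,"dz":0,"yaw":0},{"dx":-0.080,"dy":0,"dz":0,"yaw":0}]' >/dev/null
python3 - <<'E'
from h import *
o=robot.get_obs(); save('wrist','w3.png'); print(o['eef_pos'],o['dq'].round(3)); np.save('w3.npy',o,allow_pickle=True)
L=[]
for f in ('w2','w3'):
    o=np.load(f+'.npy',allow_pickle=True).item(); c=cam('wrist',o); u=proj(c,(471,136,50)); print(u)
    x0=int(u[0])-50; y0=max(0,int(u[1])-75); print('crop',x0,y0)
    L.append(cv2.resize(cv2.imread(f'pics/{f}.png')[y0:y0+150,x0:x0+100],None,fx=4,fy=4,interpolation=cv2.INTER_CUBIC))
cv2.imwrite('pics/c3.png',np.clip(np.hstack(L).astype(float)*1.5,0,255))
E
```

```text
[469.38882785 116.90783886 185.36637868] [ 0.033 -0.005 -0.034  0.008  0.005  0.013]
[470.56617008  37.65481607 186.20752985] [0.027 0.005 0.002 0.005 0.001 0.006]
[315.49526924 176.05847706]
crop 265 101
[313.97200631  89.26928802]
crop 263 14[ WARN:0@0.377] global loadsave.cpp:1063 imwrite_ Unsupported depth image for selected encoder is fallbacked to CV_8U.
```

View pics/c3.png

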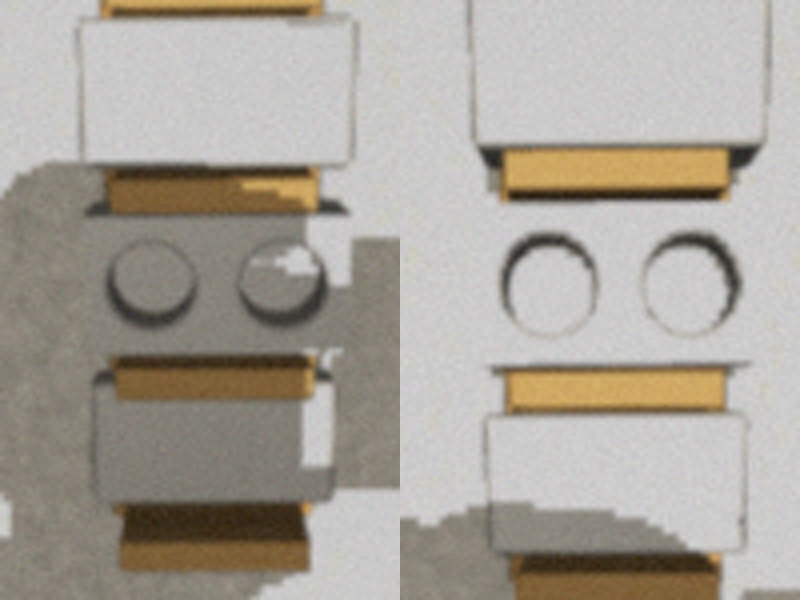

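Run:
```python
from h import *
np.set_printoptions(precision=1,suppress=True)
c2,c3=[cam('wrist',np.load(f+'.npy',allow_pickle=True).item()) for f in('w2','w3')]
f=lambda o,u:np.array(u)/4+np.array(o)-.375
P2=lambda u:f((265,101),u); P3=lambda u:f((263,14),(u[0]-400,u[1]))
for n,a,b in [('topBL',(83,163),(475,143)),('topBR',(352,163),(766,143)),('lowBL',(95,500),(488,553)),('lowBR',(333,500),(748,553)),('wellL',(152,283),(549,285)),('wellR',(283,283),(691,285))]:
    print(n,*tri([(c2,P2(a)),(c3,P3(b))]))
for u in [(80,20),(355,18),(83,163),(352,163)]: print(atz(c2,P2(u),50))
# pan ellipse by threshold in w2,w3? print projected guess
for c in (c2,c3): print(proj(c,(483,316,60)))
```

```text
topBL [442.4 169.   47.8] [np.float64(0.005886307605789255), np.float64(0.005886307605798789)]
topBR [506.1 168.9  47.9] [np.float64(0.019998374391767822), np.float64(0.01999837439176359)]
lowBL [441.6  77.8  31.9] [np.float64(0.2015840361345654), np.float64(0.20158403613463505)]
lowBR [506.7  77.8  31.9] [np.float64(0.45455113370568784), np.float64(0.4545511337055918)]
wellL [458.3 140.   46.6] [np.float64(0.09840938477139559), np.float64(0.09840938477149697)]
wellR [490.4 140.   46.6] [np.float64(0.01787543449185898), np.float64(0.017875434491855656)]
[442.8 201.2  50. ]
[505.4 201.6  50. ]
[442.6 169.2  50. ]
[505.9 169.1  50. ]
[331.5 -50.7]
[ 331.3 -185.2]
```

The solid full-height block is in the slot with the largest y, next to the balance. Its centre is about (474, 185.4), with the top at about 48–50 and yaw near 0; the low block's top is at about 32, at y≈95. Next I'll hover over it and measure the pan from two wrist views.

```bash
python3 -m pendant '[{"dx":0.037,"dy":0.001,"dz":0,"yaw":-0.004},{"dx":0.074,"dy":0.002,"dz":0,"yaw":-0.008},{"dx":0.111,"dy":0.003,"dz":0,"yaw":-0.012},{"dx":0.148,"dy":0.004,"dz":0,"yaw":-0.016},{"dx":0.148,"dy":0.004,"dz":0,"yaw":-0.016}]' >/dev/null
python3 -m pendant '[{"dx":0,"dy":0,"dz":0,"yaw":0},{"dx":0,"dy":0,"dz":0,"yaw":0},{"dx":0,"dy":0,"dz":0,"yaw":0},{"dx":0,"dy":0,"dz":0,"yaw":0},{"dx":0,"dy":0,"dz":0,"yaw":0}]' >/dev/null
python3 - <<'E'
from h import *
o=robot.get_obs(); save('wrist','w4.png'); print(o['eef_pos'],o['dq'].round(3)); np.save('w4.npy',o,allow_pickle=True)
E
python3 -m pendant '[{"dx":0.020,"dy":0,"dz":0,"yaw":0},{"dx":0.040,"dy":0,"dz":0,"yaw":0},{"dx":0.060,"dy":0,"dz":0,"yaw":0},{"dx":0.060,"dy":0,"dz":0,"yaw":0},{"dx":0.060,"dy":0,"dz":0,"yaw":0}]' >/dev/null
cat >> h.py <<'E'
def load(f): return cv2.imread(f'pics/{f}.png'), cam('wrist',np.load(f'{f}.npy',allow_pickle=True).item())
def edge_fit(views,model,x0,steps,sig=1.2):
    """maximise mean gradient magnitude along projected model points (world Nx3)"""
    from scipy.optimize import differential_evolution, minimize
    G=[]
    for im,c in views:
        g=cv2.GaussianBlur(im.max(2).astype(np.float32),(0,0),sig); gx=cv2.Sobel(g,5,1,0);gy=cv2.Sobel(g,5,0,1)
        G.append((np.minimum(np.hypot(gx,gy),60),c))
    def cost(p):
        s=0
        for g,c in G:
            X=model(p); uv=np.array([proj(c,x) for x in X],np.float32)
            s-=cv2.remap(g,uv[None,:,0].copy(),uv[None,:,1].copy(),cv2.INTER_LINEAR).mean()
        return s
    r=differential_evolution(cost,[(a-s,a+s) for a,s in zip(x0,steps)],seed=1,maxiter=60,popsize=12,tol=1e-6)
    return r.x,r.fun
E
python3 - <<'E'
from h import *
np.set_printoptions(precision=1,suppress=True)
o=robot.get_obs(); save('wrist','w5.png'); print(o['eef_pos'],o['dq'].round(3)); np.save('w5.npy',o,allow_pickle=True)
t=np.linspace(0,2*np.pi,60,endpoint=False)
circ=lambda p:np.c_[p[0]+55*np.cos(t),p[1]+55*np.sin(t),np.full(60,p[2])]
V=[load('w4'),load('w5')]; T=(cv2.imread('pics/top0.png'),cam('top'))
for v in (V,V+[T]): print(edge_fit(v,circ,(483,316,60),(15,15,12)))
# block refine: top outline
s=np.linspace(-1,1,15)
def blk(p):
    x=np.r_[32*s,32*s,0*s+32,0*s-32];y=np.r_[0*s+17,0*s-17,17*s,17*s];a=p[3]
    return np.c_[p[0]+x*np.cos(a)-y*np.sin(a),p[1]+x*np.sin(a)+y*np.cos(a),0*x+p[2]]
W=[load(f) for f in('w2','w4')]
print(edge_fit(W,blk,(474,185,50,0),(6,6,5,.06)))
print(edge_fit([load('w2'),load('w3')],blk,(474,185,50,0),(6,6,5,.06)))
plan((474.2,185.4,80),0)
E
```

```text
[474.38566124 184.02225145 185.82401804] [-0.002  0.    -0.001  0.002  0.     0.   ]
[473.3 244.8 185.6] [-0. -0.  0. -0. -0. -0.]
(array([481.6, 320.4,  62.3]), np.float64(-63.86053466796875))
(array([480. , 320.7,  55.1]), np.float64(-77.08900451660156))
(array([472.5, 184.3,  45.8,  -0. ]), np.float64(-80.07112121582031))
(array([472.6, 184.6,  45.4,  -0. ]), np.float64(-85.60189819335938))
pos [473.3 244.2 185.6] ang 0.92 tilt [-0. -0.] t 3.37
  dx -0.0588 dy -0.0000 dz 0.1057 yaw 0.0161
```

```bash
python3 -m pendant '[{"dx":-0.020,"dy":0,"dz":0.02,"yaw":0.008},{"dx":-0.040,"dy":0,"dz":0.04,"yaw":0.016},{"dx":-0.059,"dy":0,"dz":0.065,"yaw":0.016},{"dx":-0.059,"dy":0,"dz":0.09,"yaw":0.016},{"dx":-0.059,"dy":0,"dz":0.1,"yaw":0.016}]' >/dev/null
python3 -m pendant '[{"dx":0,"dy":0,"dz":0,"yaw":0},{"dx":0,"dy":0,"dz":0,"yaw":0},{"dx":0,"dy":0,"dz":0,"yaw":0},{"dx":0,"dy":0,"dz":0,"yaw":0},{"dx":0,"dy":0,"dz":0,"yaw":0}]'
python3 -c "
from h import *
plan((473.3,185,26),0)"
```

```text
clock: 4.2
eef_pos: [474.9, 186.3, 86.9]
tcp_rot: [0.001, 0.707, 0.707, 0.001]
contact_force: [0.4, -0.2, 0.1]
opening: 0.996
gripper_force: 0.0
pos [474.9 186.3  86.9] ang 0.04 tilt [0.0006 0.0023] t 4.2
  dx -0.0013 dy -0.0018 dz 0.0609 yaw 0.0007
```

```bash
python3 -m pendant '[{"dx":-0.001,"dy":-0.001,"dz":0.015,"yaw":0},{"dx":-0.001,"dy":-0.001,"dz":0.030,"yaw":0},{"dx":-0.001,"dy":-0.001,"dz":0.045,"yaw":0},{"dx":-0.001,"dy":-0.001,"dz":0.060,"yaw":0},{"dx":-0.001,"dy":-0.001,"dz":0.060,"yaw":0}]' | sed -n 2,4p
python3 -m pendant '[{"dx":0,"dy":0,"dz":0,"yaw":0},{"dx":0,"dy":0,"dz":0,"yaw":0},{"dx":0,"dy":0,"dz":0,"yaw":0},{"dx":0,"dy":0,"dz":0,"yaw":0},{"dx":0,"dy":0,"dz":0,"yaw":0}]' 0.055
python3 -m pendant '[{"dx":0,"dy":0,"dz":0,"yaw":0},{"dx":0,"dy":0,"dz":0,"yaw":0},{"dx":0,"dy":0,"dz":0,"yaw":0},{"dx":0,"dy":0,"dz":0,"yaw":0},{"dx":0,"dy":0,"dz":0,"yaw":0}]'
```

```text
eef_pos: [471.9, 184.7, 24.1]
tcp_rot: [-0.001, 0.707, 0.707, -0.001]
contact_force: [0.2, -0.5, -0.9]
clock: 5.03
eef_pos: [473.8, 185.0, 26.5]
tcp_rot: [0.0, 0.707, 0.707, 0.001]
contact_force: [-1.1, -0.0, 2.8]
opening: 0.696
gripper_force: 30.0
clock: 5.45
eef_pos: [473.8, 185.0, 26.5]
tcp_rot: [0.0, 0.707, 0.707, 0.001]
contact_force: [-0.2, -0.1, 6.0]
opening: 0.697
gripper_force: 30.0
```

```bash
python3 -m pendant '[{"dx":0,"dy":0,"dz":-0.010,"yaw":0},{"dx":0,"dy":0,"dz":-0.030,"yaw":0},{"dx":0,"dy":0,"dz":-0.050,"yaw":0},{"dx":0,"dy":0,"dz":-0.070,"yaw":0},{"dx":0,"dy":0,"dz":-0.080,"yaw":0}]' | tail -5
python3 -m pendant '[{"dx":0.020,"dy":0.001,"dz":0,"yaw":0},{"dx":0.050,"dy":0.003,"dz":0,"yaw":0},{"dx":0.080,"dy":0.005,"dz":0,"yaw":0},{"dx":0.110,"dy":0.006,"dz":0,"yaw":0},{"dx":0.135,"dy":0.007,"dz":0,"yaw":0}]' >/dev/null
python3 -m pendant '[{"dx":0,"dy":0,"dz":0.005,"yaw":0},{"dx":0,"dy":0,"dz":0.015,"yaw":0},{"dx":0,"dy":0,"dz":0.025,"yaw":0},{"dx":0,"dy":0,"dz":0.032,"yaw":0},{"dx":0,"dy":0,"dz":0.032,"yaw":0}]' 
python3 -c "
from h import *
plan((480.5,320.5,67),0)
o=robot.get_obs(); save('wrist','w6.png'); np.save('w6.npy',o,allow_pickle=True)"
```

```text
eef_pos: [473.9, 185.0, 108.1]
tcp_rot: [0.001, 0.707, 0.707, 0.001]
contact_force: [2.6, 0.8, -2.2]
opening: 0.7
gripper_force: 30.0
clock: 6.7
eef_pos: [479.0, 318.1, 71.3]
tcp_rot: [-0.001, 0.708, 0.707, -0.002]
contact_force: [-0.0, 0.1, -2.1]
opening: 0.695
gripper_force: 30.0
pos [479.  318.1  71.3] ang -0.07 tilt [-0.0022 -0.0042] t 6.7
  dx 0.0024 dy 0.0015 dz 0.0043 yaw -0.0013
```

```bash
python3 -m pendant '[{"dx":0,"dy":0,"dz":0,"yaw":0},{"dx":0,"dy":0,"dz":0,"yaw":0},{"dx":0,"dy":0,"dz":0.002,"yaw":0},{"dx":0,"dy":0,"dz":0.003,"yaw":0},{"dx":0,"dy":0,"dz":0.004,"yaw":0}]' | sed -n 2,4p
python3 -m pendant '[{"dx":0,"dy":0,"dz":0.0005,"yaw":0},{"dx":0,"dy":0,"dz":0.001,"yaw":0},{"dx":0,"dy":0,"dz":0.0015,"yaw":0},{"dx":0,"dy":0,"dz":0.002,"yaw":0},{"dx":0,"dy":0,"dz":0.002,"yaw":0}]' | sed -n 2,4p
```

```text
eef_pos: [480.3, 319.8, 69.9]
tcp_rot: [0.0, 0.707, 0.707, 0.0]
contact_force: [0.0, -0.5, -2.0]
eef_pos: [480.2, 319.8, 67.6]
tcp_rot: [-0.0, 0.707, 0.707, -0.0]
contact_force: [-0.0, 0.5, -1.2]
```

```bash
python3 -m pendant '[{"dx":0,"dy":0,"dz":0.0003,"yaw":0},{"dx":0,"dy":0,"dz":0.0006,"yaw":0},{"dx":0,"dy":0,"dz":0.001,"yaw":0},{"dx":0,"dy":0,"dz":0.001,"yaw":0},{"dx":0,"dy":0,"dz":0.001,"yaw":0}]' | sed -n 2,4p
python3 -m pendant '[{"dx":0,"dy":0,"dz":0.0003,"yaw":0},{"dx":0,"dy":0,"dz":0.0006,"yaw":0},{"dx":0,"dy":0,"dz":0.0008,"yaw":0},{"dx":0,"dy":0,"dz":0.0008,"yaw":0},{"dx":0,"dy":0,"dz":0.0008,"yaw":0}]' | sed -n 2,4p
```

```text
eef_pos: [480.2, 319.8, 66.7]
tcp_rot: [-0.0, 0.707, 0.707, 0.0]
contact_force: [0.6, 0.5, -2.1]
eef_pos: [480.3, 319.9, 66.5]
tcp_rot: [0.0, 0.707, 0.707, 0.0]
contact_force: [-4.6, -2.1, 5.8]
```

```bash
python3 -m pendant '[{"dx":0,"dy":0,"dz":0,"yaw":0},{"dx":0,"dy":0,"dz":0,"yaw":0},{"dx":0,"dy":0,"dz":0,"yaw":0},{"dx":0,"dy":0,"dz":0,"yaw":0},{"dx":0,"dy":0,"dz":0,"yaw":0}]' 0.09
python3 -m pendant '[{"dx":0,"dy":0,"dz":-0.010,"yaw":0},{"dx":0,"dy":0,"dz":-0.025,"yaw":0},{"dx":0,"dy":0,"dz":-0.04,"yaw":0},{"dx":0,"dy":0,"dz":-0.055,"yaw":0},{"dx":0,"dy":0,"dz":-0.06,"yaw":0}]' | sed -n 2,4p
python3 -m pendant '[{"dx":0,"dy":0,"dz":0,"yaw":0.12},{"dx":0,"dy":0,"dz":0,"yaw":0.24},{"dx":0,"dy":0,"dz":0,"yaw":0.36},{"dx":0,"dy":0,"dz":0,"yaw":0.48},{"dx":0,"dy":0,"dz":0,"yaw":0.6}]' >/dev/null
python3 -m pendant '[{"dx":0,"dy":0,"dz":0,"yaw":0.12},{"dx":0,"dy":0,"dz":0,"yaw":0.24},{"dx":0,"dy":0,"dz":0,"yaw":0.36},{"dx":0,"dy":0,"dz":0,"yaw":0.48},{"dx":0,"dy":0,"dz":0,"yaw":0.6}]' >/dev/null
python3 -m pendant '[{"dx":0,"dy":0,"dz":0,"yaw":0.12},{"dx":0,"dy":0,"dz":0,"yaw":0.24},{"dx":0,"dy":0,"dz":0,"yaw":0.36},{"dx":0,"dy":0,"dz":0,"yaw":0.37},{"dx":0,"dy":0,"dz":0,"yaw":0.37}]' >/dev/null
python3 -m pendant '[{"dx":0,"dy":0,"dz":0,"yaw":0},{"dx":0,"dy":0,"dz":0,"yaw":0},{"dx":0,"dy":0,"dz":0,"yaw":0},{"dx":0,"dy":0,"dz":0,"yaw":0},{"dx":0,"dy":0,"dz":0,"yaw":0}]'
python3 - <<'E'
from h import *
plan((480.3,319.9,67),-90)
o=robot.get_obs(); save('wrist','w7.png'); np.save('w7.npy',o,allow_pickle=True)
t=save('top','top1.png'); save('scene','scene1.png')
w=cv2.imread('pics/w7.png'); 
a=cv2.resize(cv2.imread('pics/top1.png')[200:300,200:340],(400,286)); b=cv2.resize(cv2.imread('pics/scene1.png')[120:260,240:400],(400,350))
cv2.imwrite('pics/c4.png',np.hstack([cv2.resize(w,(480,300)),cv2.resize(b,(310,300))]))
E
```

```text
clock: 8.83
eef_pos: [480.3, 319.8, 65.8]
tcp_rot: [-0.0, 0.707, 0.707, 0.0]
contact_force: [-0.2, 0.3, 0.8]
opening: 0.97
gripper_force: 0.0
eef_pos: [481.4, 320.4, 128.9]
tcp_rot: [0.001, 0.707, 0.707, 0.002]
contact_force: [0.4, -0.3, 0.3]
clock: 10.92
eef_pos: [480.2, 319.8, 125.9]
tcp_rot: [-0.0, 1.0, 0.001, 0.0]
contact_force: [0.4, 0.4, -0.0]
opening: 0.978
gripper_force: 0.0
pos [480.2 319.8 125.9] ang -89.91 tilt [ 0.     -0.0001] t 10.92
  dx 0.0001 dy -0.0000 dz 0.0589 yaw 0.0015
```

View pics/c4.png

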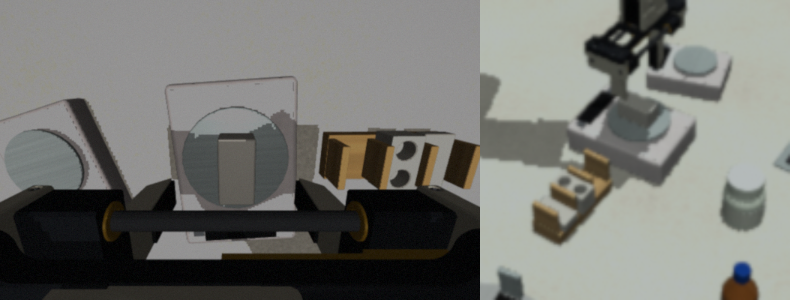

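The block stands on the pan at (236,168) in the picture, clear of the fingers, and the rack blocks are untouched. I'll regrasp it by its long sides.

```bash
python3 -m pendant '[{"dx":0,"dy":0,"dz":0.015,"yaw":0},{"dx":0,"dy":0,"dz":0.03,"yaw":0},{"dx":0,"dy":0,"dz":0.045,"yaw":0},{"dx":0,"dy":0,"dz":0.058,"yaw":0},{"dx":0,"dy":0,"dz":0.058,"yaw":0}]' | sed -n 2,4p
python3 -m pendant '[{"dx":0,"dy":0,"dz":0,"yaw":0},{"dx":0,"dy":0,"dz":0,"yaw":0},{"dx":0,"dy":0,"dz":0,"yaw":0},{"dx":0,"dy":0,"dz":0,"yaw":0},{"dx":0,"dy":0,"dz":0,"yaw":0}]' 0.025
python3 -m pendant '[{"dx":0,"dy":0,"dz":0,"yaw":0},{"dx":0,"dy":0,"dz":0,"yaw":0},{"dx":0,"dy":0,"dz":0,"yaw":0},{"dx":0,"dy":0,"dz":0,"yaw":0},{"dx":0,"dy":0,"dz":0,"yaw":0}]'
python3 -c "
from h import *
plan((480,60,200),-90)"
```

```text
eef_pos: [478.7, 319.0, 65.4]
tcp_rot: [0.001, 1.0, 0.0, -0.002]
contact_force: [-0.8, -1.3, -0.0]
clock: 11.9
eef_pos: [480.6, 320.0, 68.7]
tcp_rot: [-0.0, 1.0, 0.0, 0.001]
contact_force: [-0.7, 0.3, -0.5]
opening: 0.666
gripper_force: 0.0
clock: 12.32
eef_pos: [480.2, 319.7, 68.0]
tcp_rot: [0.0, 1.0, 0.0, -0.0]
contact_force: [-0.0, -0.9, 0.7]
opening: 0.368
gripper_force: 30.0
pos [480.2 319.7  68. ] ang -89.95 tilt [-0.      0.0001] t 12.32
  dx -0.0004 dy 0.2597 dz -0.1320 yaw 0.0008
```

```bash
python3 -m pendant '[{"dx":0,"dy":0,"dz":-0.010,"yaw":0},{"dx":0,"dy":0,"dz":-0.035,"yaw":0},{"dx":0,"dy":0,"dz":-0.06,"yaw":0},{"dx":0,"dy":0,"dz":-0.085,"yaw":0},{"dx":0,"dy":0,"dz":-0.10,"yaw":0}]' | tail -5
python3 -m pendant '[{"dx":-0.005,"dy":0.02,"dz":-0.015,"yaw":0},{"dx":-0.010,"dy":0.05,"dz":-0.03,"yaw":0},{"dx":-0.015,"dy":0.08,"dz":-0.045,"yaw":0},{"dx":-0.02,"dy":0.11,"dz":-0.06,"yaw":0},{"dx":-0.025,"dy":0.14,"dz":-0.075,"yaw":0}]' >/dev/null
python3 -m pendant '[{"dx":-0.005,"dy":0.03,"dz":-0.005,"yaw":0},{"dx":-0.010,"dy":0.06,"dz":-0.010,"yaw":0},{"dx":-0.015,"dy":0.09,"dz":-0.015,"yaw":0},{"dx":-0.02,"dy":0.12,"dz":-0.017,"yaw":0},{"dx":-0.025,"dy":0.15,"dz":-0.017,"yaw":0}]' >/dev/null
python3 -m pendant '[{"dx":0,"dy":0.03,"dz":0,"yaw":0},{"dx":0,"dy":0.06,"dz":0,"yaw":0},{"dx":0,"dy":0.09,"dz":0,"yaw":0},{"dx":0,"dy":0.12,"dz":0,"yaw":0},{"dx":0,"dy":0.12,"dz":0,"yaw":0}]' >/dev/null
python3 -m pendant '[{"dx":0,"dy":0,"dz":0,"yaw":0},{"dx":0,"dy":0,"dz":0,"yaw":0},{"dx":0,"dy":0,"dz":0,"yaw":0},{"dx":0,"dy":0,"dz":0,"yaw":0},{"dx":0,"dy":0,"dz":0,"yaw":0}]'
python3 - <<'E'
from h import *
o=robot.get_obs(); save('wrist','w8.png'); np.save('w8.npy',o,allow_pickle=True)
E
python3 -m pendant '[{"dx":0,"dy":0.03,"dz":0,"yaw":0},{"dx":0,"dy":0.06,"dz":0,"yaw":0},{"dx":0,"dy":0.09,"dz":0,"yaw":0},{"dx":0,"dy":0.1,"dz":0,"yaw":0},{"dx":0,"dy":0.1,"dz":0,"yaw":0}]' >/dev/null
python3 -m pendant '[{"dx":0,"dy":0,"dz":0,"yaw":0},{"dx":0,"dy":0,"dz":0,"yaw":0},{"dx":0,"dy":0,"dz":0,"yaw":0},{"dx":0,"dy":0,"dz":0,"yaw":0},{"dx":0,"dy":0,"dz":0,"yaw":0}]'
python3 - <<'E'
from h import *
o=robot.get_obs(); save('wrist','w9.png'); np.save('w9.npy',o,allow_pickle=True)
a=cv2.imread('pics/w8.png')[:280,240:]; b=cv2.imread('pics/w9.png')[:280]
cv2.imwrite('pics/c5.png',np.vstack([cv2.resize(a,None,fx=1.0,fy=1.0)[:, :400],b[:,120:520]]))
E
```

```text
eef_pos: [480.9, 320.2, 171.2]
tcp_rot: [-0.001, 1.0, 0.0, 0.002]
contact_force: [0.7, 0.1, -1.4]
opening: 0.367
gripper_force: 30.0
clock: 14.4
eef_pos: [430.6, -89.3, 260.0]
tcp_rot: [-0.0, 1.0, 0.001, 0.0]
contact_force: [0.7, 0.7, -2.7]
opening: 0.368
gripper_force: 30.0
clock: 15.28
eef_pos: [430.7, -189.5, 260.0]
tcp_rot: [-0.0, 1.0, 0.001, 0.0]
contact_force: [0.1, -0.2, -1.9]
opening: 0.372
gripper_force: 30.0
```

View pics/c5.png

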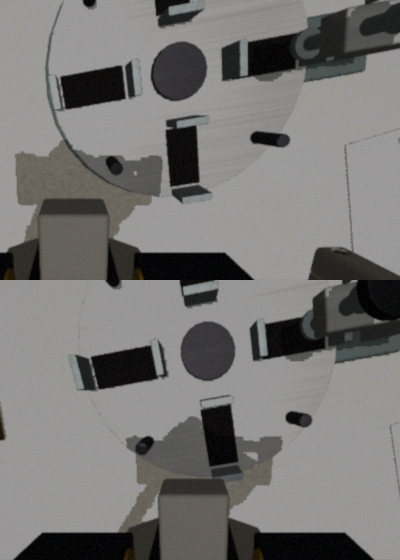

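In both views the hub is near (419,70) in w8 and (328,71) in w9. The front nest's dark floor is at (423,155) and (340,155), and the front-left post is at (355,165) and (265,165). I'll fit the known stop, rim and post geometry to the edges.

```bash
cat > fitc.py <<'E'
from h import *
np.set_printoptions(precision=3,suppress=True)
t=np.linspace(0,2*np.pi,120,endpoint=False); s=np.linspace(-1,1,9)
rim=np.c_[145*np.cos(t),145*np.sin(t),0*t]
def rect(r0,r1,w,z):
    c=(r0+r1)/2;h=(r1-r0)/2
    x=np.r_[c+h*s,c+h*s,0*s+r0,0*s+r1];y=np.r_[0*s+w,0*s-w,w*s,w*s];return np.c_[x,y,0*x+z]
st=np.vstack([rect(49,57,17,40),rect(133,141,17,40)])
def rot(P,a): return np.c_[P[:,0]*np.cos(a)-P[:,1]*np.sin(a),P[:,0]*np.sin(a)+P[:,1]*np.cos(a),P[:,2]]
nests=np.vstack([rot(st,k) for k in (np.pi,np.pi/2)])   # front, left
post=np.c_[122*np.cos(3*np.pi/4)+7*np.cos(t[::6]),122*np.sin(3*np.pi/4)+7*np.sin(t[::6]),0*t[::6]+52]
post2=np.c_[-post[:,0:0],post[:,0],-post[:,1],post[:,2]]
M=np.vstack([nests,nests,post,post2])
def model(p,full=True):
    return rot(M,p[3])+np.array([p[0],p[1],p[2]])
E
python3 - <<'E'
from fitc import *
V=[load('w8'),load('w9')]
for v,m in ((V,'both'),(V[:1],'w8'),(V[1:],'w9')):
    z=(46,8) if m=='both' else (46,.01)
    p,f=edge_fit(v,model,(551,-207,z[0],.2),(15,15,z[1],.12)); print(m,p,f)
    n=p[:3]+rot(np.array([[-95.,0,0]]),p[3])[0]; print('  nest',n,'deg',np.degrees(p[3]))
    if m=='both': best=p
rp=lambda q:rot(rim,0)+np.array([q[0],q[1],q[2]])
print('rim',edge_fit(V,rp,(551,-207,46),(12,12,6)))
im=V[0][0].copy()
a=[]
for im,c in V:
    im=im.copy()
    for X in model(best):
        u=proj(c,X); cv2.circle(im,(int(round(u[0])),int(round(u[1]))),0,(0,0,255),-1)
    a.append(im)
cv2.imwrite('pics/c6.png',cv2.resize(np.hstack([a[0][0:230,270:560],a[1][0:230,180:470]]),(800,317)))
E
```

```text
both [ 548.788 -203.298   40.907    0.175] -97.4570083618164
  nest [ 455.239 -219.837   40.907] deg 10.026051711002774
w8 [ 549.439 -203.717   45.994    0.175] -50.198699951171875
  nest [ 455.894 -220.28    45.994] deg 10.040626861234664
w9 [ 551.215 -202.374   45.991    0.179] -47.55944061279297
  nest [ 457.737 -219.315   45.991] deg 10.272200852580685
rim (array([ 549.974, -201.887,   46.307]), np.float64(-50.69917297363281))
```

View pics/c6.png

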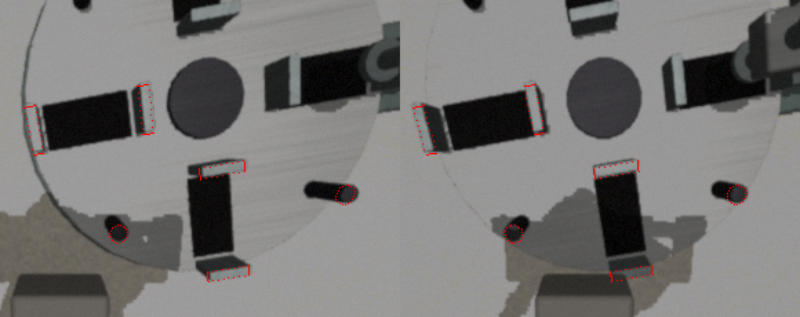

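The overlay sits right on the stops, posts and nest. z comes out about 5 mm low, the same bias the block showed, so I'll cross-check with the fixed cameras.

Run:
```python
from fitc import *
T=(cv2.imread('pics/top0.png'),cam('top')); S=(cv2.imread('pics/scene0.png'),cam('scene'))
V=[load('w8'),load('w9')]
for v,m in (([T],'top'),([S],'scene'),([T,S],'top+scene')):
    z=(46,8) if '+' in m else (46,.01)
    p,f=edge_fit(v,model,(550,-204,z[0],.18),(12,12,z[1],.1),.8); n=p[:3]+rot(np.array([[-95.,0,0]]),p[3])[0]; print(m,p,f,'nest',n)
    rp=lambda q:rim+np.array([q[0],q[1],q[2]]); print('  rim',edge_fit(v,rp,(550,-204,46),(10,10,z[1]),.8))
plan((456.5,-220.5,150),-80)
```

```text
top [ 544.64  -200.438   45.995    0.152] -57.87681198120117 nest [ 450.742 -214.867   45.995]
  rim (array([ 547.511, -194.021,   45.99 ]), np.float64(-44.937171936035156))
scene [ 554.337 -207.737   45.991    0.134] -59.34166717529297 nest [ 460.193 -220.464   45.991]
  rim (array([ 550.253, -204.453,   45.994]), np.float64(-54.185482025146484))
top+scene [ 546.362 -202.302   38.001    0.158] -116.19283294677734 nest [ 452.548 -217.271   38.001]
  rim (array([ 554.261, -205.057,   48.934]), np.float64(-96.13248443603516))
pos [ 430.7 -189.6  260. ] ang -89.9 tilt [ 0. -0.] t 15.33
  dx 0.0257 dy 0.0309 dz 0.1100 yaw -0.1728
```

```bash
python3 -m pendant '[{"dx":0.006,"dy":0.008,"dz":0.025,"yaw":-0.035},{"dx":0.012,"dy":0.015,"dz":0.05,"yaw":-0.07},{"dx":0.018,"dy":0.023,"dz":0.075,"yaw":-0.105},{"dx":0.0257,"dy":0.031,"dz":0.1,"yaw":-0.14},{"dx":0.0257,"dy":0.031,"dz":0.125,"yaw":-0.173}]' > /dev/null
python3 -m pendant '[{"dx":0,"dy":0,"dz":0.015,"yaw":0},{"dx":0,"dy":0,"dz":0.025,"yaw":0},{"dx":0,"dy":0,"dz":0.03,"yaw":0},{"dx":0,"dy":0,"dz":0.03,"yaw":0},{"dx":0,"dy":0,"dz":0.03,"yaw":0}]' | tail -5
python3 -m pendant '[{"dx":0,"dy":0,"dz":0,"yaw":0},{"dx":0,"dy":0,"dz":0,"yaw":0},{"dx":0,"dy":0,"dz":0,"yaw":0},{"dx":0,"dy":0,"dz":0,"yaw":0},{"dx":0,"dy":0,"dz":0,"yaw":0}]' | sed -n 1,4p
python3 - <<'E'
from h import *
o=robot.get_obs(); save('wrist','w10.png'); np.save('w10.npy',o,allow_pickle=True); plan((456.5,-220.2,54),-80,1,o)
c=cam('wrist',o); im=cv2.imread('pics/w10.png'); print(proj(c,(456.5,-220,86)))
# red dots: predicted inner stop top and block top outline
from fitc import rot,st,rect
for P in (rot(st[:36],np.pi),): 
    for X in rot(P,np.radians(10))+np.array([550,-203.6,46]):
        u=proj(c,X); cv2.circle(im,(int(u[0]+.5),int(u[1]+.5)),0,(0,0,255),-1)
cv2.imwrite('pics/c7.png',cv2.resize(im[0:300,200:430],None,fx=2,fy=2,interpolation=cv2.INTER_CUBIC))
E
```

```text
eef_pos: [456.9, -221.4, 105.7]
tcp_rot: [0.0, 0.996, 0.087, 0.001]
contact_force: [0.2, -0.6, -1.8]
opening: 0.366
gripper_force: 30.0
clock: 16.58
eef_pos: [456.5, -221.3, 105.2]
tcp_rot: [0.0, 0.996, 0.087, 0.0]
contact_force: [-0.3, 0.1, -2.5]
pos [ 456.5 -221.3  105.2] ang -80.04 tilt [0.0005 0.0004] t 16.58
  dx 0.0002 dy -0.0011 dz 0.0512 yaw -0.0008
[312.89968204 240.7685379 ]
```

View pics/c7.png

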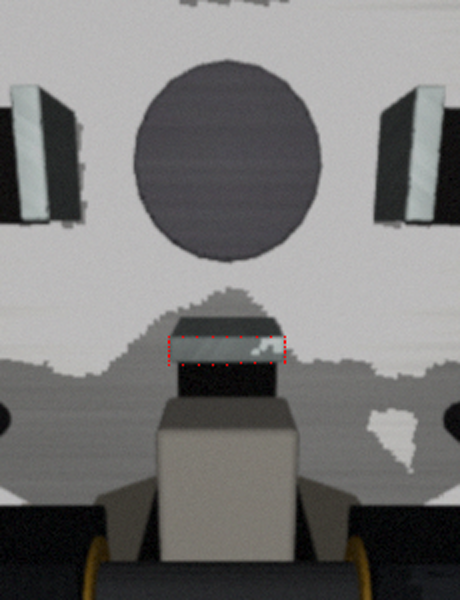

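The block hangs lined up with the nest: block top edge at crop row 430, its lower edge at row 398, and the inner stop's top at rows 336–362, columns 170–285. I'll turn the gap into millimetres.

Run:
```python
from h import *
np.set_printoptions(precision=2,suppress=True)
o=np.load('w10.npy',allow_pickle=True).item(); c=cam('wrist',o); q=o['tcp_rot']; M=R.from_quat([*q[1:],q[0]]).as_matrix()
f=lambda u:(np.array(u)+.5)/2-.5+np.array([200,0])
L=lambda u,z:M.T@(atz(c,f(u),z)-o['eef_pos'])
zb=o['eef_pos'][2]-8
for n,u,z in [('blk bottom L',(165,398),zb),('blk bottom R',(290,398),zb),('blk top L',(158,430),zb+30),('blk top R',(298,430),zb+30),('stop far L',(170,336),86),('far R',(285,336),86),('near L',(170,362),86),('near R',(285,362),86),('stop foot L',(173,336),86),('hub',(227.5,160),46),('floor?',(178,398),46)]:
    print(n,L(u,z))
```

```text
blk bottom L [ 30.74 -18.5    8.01]
blk bottom R [30.74 16.66  8.02]
blk top L [ 31.44 -17.2  -21.99]
blk top R [ 31.44  15.6  -21.98]
stop far L [ 46.34 -17.69  19.27]
far R [46.33 15.84 19.28]
near L [ 38.6  -17.89  19.26]
near R [38.59 16.05 19.28]
stop foot L [ 46.34 -16.81  19.27]
hub [97.77 -0.93 59.3 ]
floor? [ 16.24 -19.13  59.25]
```

```bash
python3 -m pendant '[{"dx":0.0015,"dy":0,"dz":0.01,"yaw":0},{"dx":0.0015,"dy":0,"dz":0.022,"yaw":0},{"dx":0.0015,"dy":0,"dz":0.034,"yaw":0},{"dx":0.0015,"dy":0,"dz":0.043,"yaw":0},{"dx":0.0015,"dy":0,"dz":0.046,"yaw":0}]' | sed -n 2,4p
python3 -m pendant '[{"dx":0,"dy":0,"dz":0,"yaw":0},{"dx":0,"dy":0,"dz":0,"yaw":0},{"dx":0,"dy":0,"dz":0.001,"yaw":0},{"dx":0,"dy":0,"dz":0.002,"yaw":0},{"dx":0,"dy":0,"dz":0.003,"yaw":0}]' | sed -n 2,4p
python3 -m pendant '[{"dx":0,"dy":0,"dz":0.0003,"yaw":0},{"dx":0,"dy":0,"dz":0.0006,"yaw":0},{"dx":0,"dy":0,"dz":0.0010,"yaw":0},{"dx":0,"dy":0,"dz":0.001,"yaw":0},{"dx":0,"dy":0,"dz":0.001,"yaw":0}]' | sed -n 2,4p
```

```text
eef_pos: [457.0, -220.3, 57.0]
tcp_rot: [-0.001, 0.996, 0.087, -0.001]
contact_force: [-0.0, -0.5, -2.0]
eef_pos: [458.1, -221.1, 56.3]
tcp_rot: [0.0, 0.996, 0.087, 0.0]
contact_force: [-0.8, -0.6, -1.6]
eef_pos: [457.9, -220.9, 54.9]
tcp_rot: [-0.0, 0.996, 0.087, 0.0]
contact_force: [0.2, 0.5, -2.3]
```

```bash
python3 -m pendant '[{"dx":0,"dy":0,"dz":0.0003,"yaw":0},{"dx":0,"dy":0,"dz":0.0006,"yaw":0},{"dx":0,"dy":0,"dz":0.0008,"yaw":0},{"dx":0,"dy":0,"dz":0.0008,"yaw":0},{"dx":0,"dy":0,"dz":0.0008,"yaw":0}]' | sed -n 2,4p
python3 -m pendant '[{"dx":0,"dy":0,"dz":0.0002,"yaw":0},{"dx":0,"dy":0,"dz":0.0004,"yaw":0},{"dx":0,"dy":0,"dz":0.0006,"yaw":0},{"dx":0,"dy":0,"dz":0.0006,"yaw":0},{"dx":0,"dy":0,"dz":0.0006,"yaw":0}]' | sed -n 2,4p
```

```text
eef_pos: [457.9, -220.9, 54.1]
tcp_rot: [-0.0, 0.996, 0.087, 0.0]
contact_force: [-0.4, -0.5, -2.7]
eef_pos: [457.9, -221.1, 53.9]
tcp_rot: [0.0, 0.996, 0.087, 0.0]
contact_force: [-1.3, 0.3, 5.4]
```

Contact felt, with the block seated at TCP z≈54. Release, rise and check the fit numerically.

```bash
python3 -m pendant '[{"dx":0,"dy":0,"dz":0,"yaw":0},{"dx":0,"dy":0,"dz":0,"yaw":0},{"dx":0,"dy":0,"dz":0,"yaw":0},{"dx":0,"dy":0,"dz":0,"yaw":0},{"dx":0,"dy":0,"dz":0,"yaw":0}]' 0.075 | tail -2
python3 -m pendant '[{"dx":0,"dy":0,"dz":-0.010,"yaw":0},{"dx":0,"dy":0,"dz":-0.035,"yaw":0},{"dx":0,"dy":0,"dz":-0.07,"yaw":0},{"dx":0,"dy":0,"dz":-0.105,"yaw":0},{"dx":0,"dy":0,"dz":-0.13,"yaw":0}]' >/dev/null
python3 -m pendant '[{"dx":0,"dy":0,"dz":0,"yaw":0},{"dx":0,"dy":0,"dz":0,"yaw":0},{"dx":0,"dy":0,"dz":0,"yaw":0},{"dx":0,"dy":0,"dz":0,"yaw":0},{"dx":0,"dy":0,"dz":0,"yaw":0}]' 0 | sed -n 1,6p
python3 - <<'E'
from fitc import *
import fitc
o=robot.get_obs(); save('wrist','w11.png'); np.save('w11.npy',o,allow_pickle=True)
V=[load('w11')]
front=rot(st,np.pi)
def ms(p): return rot(front,p[2])+np.array([p[0],p[1],46])
p,f=edge_fit(V,ms,(550,-203.5,.176),(8,8,.06)); n=p[:2]+rot(np.array([[-95.,0,0]]),p[2])[0,:2]; print('stops: nest',n,np.degrees(p[2]),f)
B=rect(-32,32,17,30)
mb=lambda p:rot(B,p[2])+np.array([p[0],p[1],46])
b,f=edge_fit(V,mb,(n[0],n[1],.176),(6,6,.06)); print('block',b[:2],np.degrees(b[2]),f)
d=b[:2]-n; a=p[2]; print('radial,tangential offset',d@[np.cos(a),np.sin(a)],d@[-np.sin(a),np.cos(a)])
E
```

```text
opening: 0.68
gripper_force: 0.0
clock: 19.97
eef_pos: [457.2, -220.6, 182.3]
tcp_rot: [-0.001, 0.996, 0.087, -0.001]
contact_force: [-0.3, 0.1, 0.7]
opening: 0.503
gripper_force: 0.0
stops: nest [ 457.285 -219.784] 10.377968343824257 -56.35191345214844
block [ 458.417 -221.001] 10.111184336066907 -46.77292251586914
radial,tangential offset 0.8938097882782471 -1.4006910586227532
```

Run:
```python
from h import *
ax=np.array([550.5,-203.5]);y=10.1
w=np.radians(119+y); plan((*(ax+122*np.array([np.cos(w),np.sin(w)])),70),119-180+y,2)
```

```text
pos [ 457.3 -220.6  182.4] ang -80.04 tilt [-0.0016 -0.0018] t 20.02
  dx 0.0177 dy -0.0536 dz 0.0563 yaw -0.2543
  dx 0.0306 dy -0.0474 dz 0.0563 yaw -0.2543
```

```bash
python3 -m pendant '[{"dx":0.004,"dy":-0.011,"dz":0,"yaw":-0.05},{"dx":0.007,"dy":-0.022,"dz":0,"yaw":-0.1},{"dx":0.011,"dy":-0.033,"dz":0,"yaw":-0.15},{"dx":0.014,"dy":-0.044,"dz":0,"yaw":-0.2},{"dx":0.0177,"dy":-0.0536,"dz":0,"yaw":-0.254}]' 0 >/dev/null
python3 -m pendant '[{"dx":0.006,"dy":-0.010,"dz":0,"yaw":-0.05},{"dx":0.012,"dy":-0.019,"dz":0,"yaw":-0.1},{"dx":0.018,"dy":-0.029,"dz":0,"yaw":-0.15},{"dx":0.024,"dy":-0.038,"dz":0,"yaw":-0.2},{"dx":0.0306,"dy":-0.0474,"dz":0,"yaw":-0.254}]' >/dev/null
python3 -m pendant '[{"dx":0,"dy":0,"dz":0,"yaw":0},{"dx":0,"dy":0,"dz":0.03,"yaw":0},{"dx":0,"dy":0,"dz":0.06,"yaw":0},{"dx":0,"dy":0,"dz":0.09,"yaw":0},{"dx":0,"dy":0,"dz":0.112,"yaw":0}]' >/dev/null
python3 -m pendant '[{"dx":0,"dy":0,"dz":0,"yaw":0},{"dx":0,"dy":0,"dz":0,"yaw":0},{"dx":0,"dy":0,"dz":0,"yaw":0},{"dx":0,"dy":0,"dz":0,"yaw":0},{"dx":0,"dy":0,"dz":0,"yaw":0}]'
python3 - <<'E'
from h import *
ax=np.array([550.5,-203.5]);y=10.1
w=np.radians(119+y); plan((*(ax+122*np.array([np.cos(w),np.sin(w)])),70),119-180+y,1)
E
```

```text
clock: 21.68
eef_pos: [475.1, -109.7, 72.9]
tcp_rot: [0.001, 0.943, 0.334, 0.001]
contact_force: [-0.2, -0.5, -0.2]
opening: 0.007
gripper_force: 0.0
pos [ 475.1 -109.7   72.9] ang -50.95 tilt [0.0015 0.0026] t 21.68
  dx -0.0006 dy -0.0017 dz 0.0029 yaw -0.0009
```

```bash
for i in 1; do python3 -m pendant '[{"dx":-0.0085,"dy":0.0003,"dz":0,"yaw":-0.07},{"dx":-0.017,"dy":0.0012,"dz":0,"yaw":-0.14},{"dx":-0.0254,"dy":0.0027,"dz":0,"yaw":-0.209},{"dx":-0.0336,"dy":0.0047,"dz":0,"yaw":-0.279},{"dx":-0.0417,"dy":0.0074,"dz":0,"yaw":-0.349}]'; done
python3 -m pendant '[{"dx":-0.0085,"dy":0.0003,"dz":0,"yaw":-0.07},{"dx":-0.017,"dy":0.0012,"dz":0,"yaw":-0.14},{"dx":-0.0254,"dy":0.0027,"dz":0,"yaw":-0.209},{"dx":-0.0336,"dy":0.0047,"dz":0,"yaw":-0.279},{"dx":-0.0417,"dy":0.0074,"dz":0,"yaw":-0.349}]' | sed -n 1,4p
python3 - <<'E'
from h import *
o=robot.get_obs(); d=o['eef_pos'][:2]-[550.5,-203.5]; print('phi',np.degrees(np.arctan2(d[1],d[0]))%360-10.1,np.hypot(*d)); plan((0,0,0),0)
E
```

```text
clock: 22.1
eef_pos: [446.9, -141.2, 72.6]
tcp_rot: [0.001, 0.869, 0.494, 0.001]
contact_force: [1.3, 4.0, 0.3]
opening: 0.005
gripper_force: 1.7
clock: 22.52
eef_pos: [431.4, -180.6, 72.5]
tcp_rot: [0.0, 0.77, 0.638, 0.001]
contact_force: [0.1, 4.4, 1.9]
phi 158.9944349463291 121.25594659258843
pos [ 431.4 -180.6   72.5] ang -10.76 tilt [0.0008 0.0009] t 22.52
  dx 0.0968 dy -0.4576 dz 0.0722 yaw -0.1877
```

```bash
python3 -m pendant '[{"dx":-0.0085,"dy":0.0003,"dz":0,"yaw":-0.07},{"dx":-0.017,"dy":0.0012,"dz":0,"yaw":-0.14},{"dx":-0.0254,"dy":0.0027,"dz":0,"yaw":-0.209},{"dx":-0.0336,"dy":0.0047,"dz":0,"yaw":-0.279},{"dx":-0.0417,"dy":0.0074,"dz":0,"yaw":-0.349}]' | sed -n 1,4p
python3 -m pendant '[{"dx":-0.0085,"dy":0.0003,"dz":0,"yaw":-0.07},{"dx":-0.017,"dy":0.0012,"dz":0,"yaw":-0.14},{"dx":-0.0254,"dy":0.0027,"dz":0,"yaw":-0.209},{"dx":-0.0336,"dy":0.0047,"dz":0,"yaw":-0.279},{"dx":-0.0417,"dy":0.0074,"dz":0,"yaw":-0.349}]' | sed -n 1,4p
python3 -m pendant '[{"dx":-0.0064,"dy":0.0002,"dz":0,"yaw":-0.052},{"dx":-0.0128,"dy":0.0007,"dz":0,"yaw":-0.105},{"dx":-0.0191,"dy":0.0015,"dz":0,"yaw":-0.157},{"dx":-0.0254,"dy":0.0027,"dz":0,"yaw":-0.209},{"dx":-0.0315,"dy":0.0042,"dz":0,"yaw":-0.262}]' | sed -n 1,4p
python3 -m pendant '[{"dx":0,"dy":0,"dz":0,"yaw":0},{"dx":0,"dy":0,"dz":0,"yaw":0},{"dx":0,"dy":0,"dz":0,"yaw":0},{"dx":0,"dy":0,"dz":0,"yaw":0},{"dx":0,"dy":0,"dz":0,"yaw":0}]' | sed -n 1,4p
python3 - <<'E'
from h import *
o=robot.get_obs(); d=o['eef_pos'][:2]-[550.5,-203.5]; print('phi',np.degrees(np.arctan2(d[1],d[0]))%360-10.1,np.hypot(*d)); plan((0,0,0),0)
save('wrist','w12.png'); np.save('w12.npy',o,allow_pickle=True); save('top','top2.png'); save('scene','scene2.png')
from fitc import *
for nm in ('top2','scene2'):
    v=[(cv2.imread(f'pics/{nm}.png'),cam(nm[:-1]))]
    post_=np.vstack([rot(st,k*np.pi/2) for k in range(4)])
    m=lambda p:rot(post_,p[2])+np.array([p[0],p[1],46])
    p,f=edge_fit(v,m,(550,-203,.176),(6,6,.5),.8); print(nm,p,np.degrees(p[2]),f)
E
```

```text
clock: 22.93
eef_pos: [431.0, -223.8, 72.5]
tcp_rot: [0.001, 0.648, 0.762, 0.0]
contact_force: [0.1, 0.0, -0.3]
clock: 23.35
eef_pos: [445.1, -264.0, 72.6]
tcp_rot: [0.001, 0.506, 0.863, -0.0]
contact_force: [0.0, 0.7, 0.9]
clock: 23.77
eef_pos: [464.2, -289.4, 72.7]
tcp_rot: [0.001, 0.389, 0.921, -0.0]
contact_force: [-0.1, 0.3, -0.1]
clock: 24.18
eef_pos: [463.4, -288.5, 71.7]
tcp_rot: [0.0, 0.391, 0.921, 0.0]
contact_force: [0.6, -0.5, 0.7]
phi 214.19646536982333 121.6439449689607
pos [ 463.4 -288.5   71.7] ang 44.03 tilt [0.     0.0001] t 24.18
  dx 0.5295 dy -0.1327 dz 0.0717 yaw 0.7684
top2 [ 549.59  -197.156    0.179] 10.23950111925629 -52.87147903442383
scene2 [ 553.102 -205.879    0.123] 7.0667022890480435 -53.23727798461914
```

```bash
python3 -m pendant '[{"dx":0.005,"dy":0,"dz":-0.01,"yaw":0},{"dx":0.005,"dy":0,"dz":-0.04,"yaw":0},{"dx":0.005,"dy":0,"dz":-0.08,"yaw":0},{"dx":0.005,"dy":0,"dz":-0.12,"yaw":0},{"dx":0.005,"dy":0,"dz":-0.15,"yaw":0}]' >/dev/null
python3 -m pendant '[{"dx":0,"dy":0,"dz":-0.03,"yaw":0},{"dx":0,"dy":0,"dz":-0.06,"yaw":0},{"dx":0,"dy":0,"dz":-0.08,"yaw":0},{"dx":0,"dy":0,"dz":-0.08,"yaw":0},{"dx":0,"dy":0,"dz":-0.08,"yaw":0}]' | sed -n 1,4p
python3 - <<'E'
from fitc import *
o=robot.get_obs(); plan((567.2,-297,300),44,1,o)
save('wrist','w13.png'); np.save('w13.npy',o,allow_pickle=True); save('top','top3.png'); save('scene','scene3.png')
a=np.radians(10.1)
for k,nm in zip(range(4),('front','gauge','back','left')):
    X=rot(np.array([[-95.,0,30]]),a+k*np.pi/2)[0]+np.array([550.5,-203.5,46]); r=[]
    for f in ('top0','top3','scene0','scene3'):
        g=cv2.imread(f'pics/{f}.png').max(2); u=proj(cam(f[:-1]),X).round().astype(int); r.append((tuple(u),int(g[u[1]-2:u[1]+3,u[0]-2:u[0]+3].mean())))
    c=cam('wrist',o); u=proj(c,X); print(nm,r,'wrist px',u)
u=proj(cam('wrist',o),(567.2,-297,236)); print('knob px in wrist',u)
E
```

```text
clock: 25.17
eef_pos: [460.1, -285.0, 302.9]
tcp_rot: [0.001, 0.39, 0.921, -0.0]
contact_force: [0.0, -0.1, -0.7]
pos [ 460.1 -285.   302.9] ang 44.06 tilt [-0.003  0.   ] t 25.17
  dx -0.0831 dy 0.0687 dz 0.0031 yaw 0.0011
front [((np.int64(441), np.int64(264)), 47), ((np.int64(441), np.int64(264)), 47), ((np.int64(195), np.int64(275)), 13), ((np.int64(195), np.int64(275)), 14)] wrist px [347.546 136.751]
gauge [((np.int64(467), np.int64(225)), 53), ((np.int64(467), np.int64(225)), 95), ((np.int64(204), np.int64(318)), 44), ((np.int64(204), np.int64(318)), 101)] wrist px [363.415 236.218]
back [((np.int64(427), np.int64(197)), 50), ((np.int64(427), np.int64(197)), 52), ((np.int64(260), np.int64(300)), 83), ((np.int64(260), np.int64(300)), 87)] wrist px [463.55  218.216]
left [((np.int64(401), np.int64(235)), 48), ((np.int64(401), np.int64(235)), 51), ((np.int64(247), np.int64(260)), 69), ((np.int64(247), np.int64(260)), 71)] wrist px [457.737 114.916]
knob px in wrist [392.986 309.432]
```

```bash
python3 -m pendant '[{"dx":-0.034,"dy":0.017,"dz":0,"yaw":0},{"dx":-0.067,"dy":0.034,"dz":0,"yaw":0},{"dx":-0.101,"dy":0.052,"dz":0,"yaw":0},{"dx":-0.135,"dy":0.069,"dz":0,"yaw":0},{"dx":-0.135,"dy":0.069,"dz":0,"yaw":0}]' >/dev/null
python3 -m pendant '[{"dx":0,"dy":0,"dz":0,"yaw":0},{"dx":0,"dy":0,"dz":0,"yaw":0},{"dx":0,"dy":0,"dz":0,"yaw":0},{"dx":0,"dy":0,"dz":0,"yaw":0},{"dx":0,"dy":0,"dz":0,"yaw":0}]' | sed -n 1,4p
python3 - <<'E'
from h import *
o=robot.get_obs(); save('wrist','w14.png'); np.save('w14.npy',o,allow_pickle=True)
E
python3 -m pendant '[{"dx":0.02,"dy":0,"dz":0,"yaw":0},{"dx":0.04,"dy":0,"dz":0,"yaw":0},{"dx":0.05,"dy":0,"dz":0,"yaw":0},{"dx":0.05,"dy":0,"dz":0,"yaw":0},{"dx":0.05,"dy":0,"dz":0,"yaw":0}]' >/dev/null
python3 -m pendant '[{"dx":0,"dy":0,"dz":0,"yaw":0},{"dx":0,"dy":0,"dz":0,"yaw":0},{"dx":0,"dy":0,"dz":0,"yaw":0},{"dx":0,"dy":0,"dz":0,"yaw":0},{"dx":0,"dy":0,"dz":0,"yaw":0}]' | sed -n 1,4p
python3 - <<'E'
from fitc import *
o=robot.get_obs(); save('wrist','w15.png'); np.save('w15.npy',o,allow_pickle=True)
k=lambda p:np.c_[p[0]+20*np.cos(t[::3]),p[1]+20*np.sin(t[::3]),0*t[::3]+p[2]]
V=[load('w14'),load('w15')]
print(edge_fit(V,k,(567,-297,236),(20,20,8)))
for v in V:
    print(edge_fit([v],k,(567,-297,236),(20,20,.01)))
    g=cv2.cvtColor(v[0],6); u=proj(v[1],(567,-297,236)); x,y=u.astype(int); print(u)
    m=(cv2.GaussianBlur(g,(0,0),1.5)<22).astype(np.uint8); n,l,s,ce=cv2.connectedComponentsWithStats(m)
    print([(s[i].tolist(),ce[i].round(1).tolist()) for i in range(1,n) if s[i,4]>300][:5])
plan((567,-297,240),44,1,o)
E
```

```text
clock: 26.15
eef_pos: [602.7, -334.0, 303.3]
tcp_rot: [0.001, 0.39, 0.921, -0.0]
contact_force: [-0.1, -0.7, -0.0]
clock: 27.03
eef_pos: [568.9, -298.5, 301.1]
tcp_rot: [-0.0, 0.39, 0.921, 0.0]
contact_force: [-0.2, 0.5, -0.3]
(array([ 565.988, -296.555,  235.573]), np.float64(-119.99589538574219))
(array([ 566.826, -296.828,  236.005]), np.float64(-60.0))
[312.554 151.011]
[([261, 0, 59, 49, 1565], [291.0, 20.5]), ([383, 0, 33, 21, 432], [398.7, 7.2]), ([389, 91, 52, 46, 1134], [415.4, 113.5]), ([288, 130, 50, 47, 1031], [316.2, 158.6]), ([39, 244, 459, 95, 18639], [303.5, 294.1])]
(array([ 565.713, -295.736,  235.994]), np.float64(-59.99629592895508))
[312.19  215.715]
[([378, 10, 49, 59, 1351], [402.3, 38.9]), ([263, 37, 57, 54, 1472], [291.3, 63.7]), ([391, 133, 46, 41, 942], [413.2, 152.9]), ([288, 190, 47, 47, 1796], [311.1, 213.0]), ([40, 244, 457, 95, 18114], [305.8, 294.2])]
pos [ 568.9 -298.5  301.1] ang 44.05 tilt [0. 0.] t 27.03
  dx 0.0024 dy -0.0003 dz 0.0611 yaw 0.0008
```

```bash
python3 -m pendant '[{"dx":0.003,"dy":0,"dz":0.012,"yaw":0},{"dx":0.003,"dy":0,"dz":0.024,"yaw":0},{"dx":0.003,"dy":0,"dz":0.036,"yaw":0},{"dx":0.003,"dy":0,"dz":0.048,"yaw":0},{"dx":0.003,"dy":0,"dz":0.06,"yaw":0}]' >/dev/null
python3 -m pendant '[{"dx":0,"dy":0,"dz":0,"yaw":0},{"dx":0,"dy":0,"dz":0,"yaw":0},{"dx":0,"dy":0,"dz":0,"yaw":0},{"dx":0,"dy":0,"dz":0,"yaw":0},{"dx":0,"dy":0,"dz":0,"yaw":0}]' | sed -n 1,4p
python3 - <<'E'
from fitc import *
V=[load('w13'),load('w14'),load('w15')]
for n in ((0,),(1,),(0,1)):
    P=np.vstack([rot(st,k*np.pi/2) for k in (2,1)])
    m=lambda p:rot(P,p[2])+np.array([p[0],p[1],p[3]])
    p,f=edge_fit([V[i] for i in n],m,(550.5,-203.5,.176,45),(6,6,.25,.01 if len(n)==1 else 5)); print(n,p,np.degrees(p[2]),f)
E
```

```text
clock: 27.92
eef_pos: [567.0, -296.3, 242.4]
tcp_rot: [0.001, 0.39, 0.921, -0.0]
contact_force: [-0.1, 0.7, -1.2]
(0,) [ 548.859 -203.246    0.157   44.992] 8.99867960857109 -50.08794021606445
(1,) [ 553.36  -204.372    0.201   45.003] 11.543938564540444 -30.24558448791504
(0, 1) [ 551.951 -202.098    0.188   42.404] 10.757597731785209 -77.78308868408203
```

The carousel is at one quarter turn, with yaw matching to about 1°. Now press.

```bash
python3 -m pendant '[{"dx":0,"dy":0,"dz":0.005,"yaw":0},{"dx":0,"dy":0,"dz":0.01,"yaw":0},{"dx":0,"dy":0,"dz":0.015,"yaw":0},{"dx":0,"dy":0,"dz":0.02,"yaw":0},{"dx":0,"dy":0,"dz":0.024,"yaw":0}]' | sed -n 1,4p
python3 -m pendant '[{"dx":0,"dy":0,"dz":0.003,"yaw":0},{"dx":0,"dy":0,"dz":0.006,"yaw":0},{"dx":0,"dy":0,"dz":0.009,"yaw":0},{"dx":0,"dy":0,"dz":0.011,"yaw":0},{"dx":0,"dy":0,"dz":0.011,"yaw":0}]' | sed -n 1,4p
```

```text
clock: 28.33
eef_pos: [567.1, -296.4, 217.3]
tcp_rot: [0.001, 0.39, 0.921, -0.0]
contact_force: [2.2, -0.9, 4.4]
clock: 28.75
eef_pos: [566.8, -296.2, 206.2]
tcp_rot: [0.0, 0.39, 0.921, 0.0]
contact_force: [2.4, -2.3, 5.3]
```

```bash
python3 -m pendant '[{"dx":0,"dy":0,"dz":0.001,"yaw":0},{"dx":0,"dy":0,"dz":0.002,"yaw":0},{"dx":0,"dy":0,"dz":0.003,"yaw":0},{"dx":0,"dy":0,"dz":0.004,"yaw":0},{"dx":0,"dy":0,"dz":0.004,"yaw":0}]' | sed -n 1,4p
python3 -m pendant '[{"dx":0,"dy":0,"dz":0.0005,"yaw":0},{"dx":0,"dy":0,"dz":0.001,"yaw":0},{"dx":0,"dy":0,"dz":0.001,"yaw":0},{"dx":0,"dy":0,"dz":0.001,"yaw":0},{"dx":0,"dy":0,"dz":0.001,"yaw":0}]' | sed -n 1,4p
```

```text
clock: 29.17
eef_pos: [566.8, -296.2, 203.0]
tcp_rot: [0.0, 0.39, 0.921, -0.0]
contact_force: [2.5, -0.3, 6.5]
clock: 29.58
eef_pos: [566.8, -296.2, 202.3]
tcp_rot: [0.001, 0.39, 0.921, -0.0]
contact_force: [1.0, -0.6, 6.8]
```

```bash
python3 -m pendant '[{"dx":0,"dy":0,"dz":0.0008,"yaw":0},{"dx":0,"dy":0,"dz":0.0015,"yaw":0},{"dx":0,"dy":0,"dz":0.0015,"yaw":0},{"dx":0,"dy":0,"dz":0.0015,"yaw":0},{"dx":0,"dy":0,"dz":0.0015,"yaw":0}]' | sed -n 1,4p
for i in 1 2 3; do python3 -m pendant '[{"dx":0,"dy":0,"dz":0,"yaw":0},{"dx":0,"dy":0,"dz":0,"yaw":0},{"dx":0,"dy":0,"dz":0,"yaw":0},{"dx":0,"dy":0,"dz":0,"yaw":0},{"dx":0,"dy":0,"dz":0,"yaw":0}]' | sed -n 1,4p; done
python3 -c "
from h import *
save('scene','scene4.png')"
python3 -m pendant '[{"dx":0,"dy":0,"dz":-0.008,"yaw":0},{"dx":0,"dy":0,"dz":-0.016,"yaw":0},{"dx":0,"dy":0,"dz":-0.024,"yaw":0},{"dx":0,"dy":0,"dz":-0.034,"yaw":0},{"dx":0,"dy":0,"dz":-0.044,"yaw":0}]' | sed -n 1,4p
python3 -m pendant '[{"dx":0,"dy":0,"dz":-0.02,"yaw":0},{"dx":0,"dy":0,"dz":-0.04,"yaw":0},{"dx":0,"dy":0,"dz":-0.06,"yaw":0},{"dx":0,"dy":0,"dz":-0.06,"yaw":0},{"dx":0,"dy":0,"dz":-0.06,"yaw":0}]' | sed -n 1,4p
python3 -m pendant '[{"dx":0.02,"dy":0,"dz":0,"yaw":0},{"dx":0.04,"dy":0,"dz":0,"yaw":0},{"dx":0.06,"dy":0,"dz":0,"yaw":0},{"dx":0.08,"dy":0,"dz":0,"yaw":0},{"dx":0.08,"dy":0,"dz":0,"yaw":0}]' | sed -n 1,4p
python3 - <<'E'
from fitc import *
o=robot.get_obs(); save('scene','scene5.png'); save('top','top5.png')
# knob back up? compare scene images in the knob / block region before and after
f=lambda n:cv2.imread(f'pics/{n}.png').astype(int)
X=np.array([566.5,-296.5,236]);u=proj(cam('scene'),X).astype(int); print(u)
for a in ('scene4','scene5'):
    d=np.abs(f(a)-f('scene3')).max(2)[u[1]-30:u[1]+100,u[0]-50:u[0]+50]; print(a,(d>25).sum())
k=lambda p:np.c_[p[0]+20*np.cos(t[::3]),p[1]+20*np.sin(t[::3]),0*t[::3]+p[2]]
T=lambda n:(cv2.imread(f'pics/{n}.png'),cam(n[:-1]))
for n in ('scene0','scene3','scene4','scene5'): print(n,edge_fit([T(n)],k,(566.5,-296.5,220),(.1,.1,30),.8))
# block & whole-bench change against the first picture
for n in ('0','3'): 
    d=np.abs(f('top5')-f('top'+n)).max(2)>30; c=cv2.connectedComponentsWithStats(d.astype(np.uint8)); print(n,[s.tolist() for s in c[2][1:] if s[4]>12])
E
```

```text
clock: 30.0
eef_pos: [566.8, -296.2, 201.0]
tcp_rot: [0.001, 0.39, 0.921, -0.0]
contact_force: [2.3, -0.7, 8.5]
clock: 30.42
eef_pos: [566.8, -296.2, 201.0]
tcp_rot: [0.001, 0.39, 0.921, -0.0]
contact_force: [1.4, -1.2, 8.3]
clock: 30.83
eef_pos: [566.8, -296.1, 201.0]
tcp_rot: [0.001, 0.39, 0.921, -0.0]
contact_force: [1.5, -1.0, 7.8]
clock: 31.25
eef_pos: [566.8, -296.2, 201.0]
tcp_rot: [0.001, 0.39, 0.921, -0.0]
contact_force: [1.7, -0.8, 8.6]
clock: 31.72
eef_pos: [566.1, -295.7, 244.3]
tcp_rot: [-0.001, 0.39, 0.921, 0.0]
contact_force: [0.9, 0.1, 0.2]
clock: 32.13
eef_pos: [566.6, -296.0, 304.6]
tcp_rot: [0.0, 0.39, 0.921, -0.0]
contact_force: [-0.4, -0.1, -0.4]
clock: 32.55
eef_pos: [508.5, -235.8, 303.0]
tcp_rot: [-0.002, 0.39, 0.921, 0.001]
contact_force: [1.1, 0.2, 0.1]
[188 273]
scene4 5453
scene5 2546
scene0 (array([ 566.413, -296.6  ,  228.592]), np.float64(-54.787208557128906))
scene3 (array([ 566.423, -296.598,  228.179]), np.float64(-54.59421920776367))
scene4 (array([ 566.578, -296.492,  190.025]), np.float64(-55.23963165283203))
scene5 (array([ 566.411, -296.589,  228.472]), np.float64(-54.80249786376953))
0 [[73, 171, 504, 229, 36108], [443, 186, 42, 40, 639], [473, 215, 8, 11, 46], [456, 222, 7, 11, 48], [468, 222, 5, 6, 15], [290, 245, 13, 23, 271]]
3 [[486, 171, 91, 72, 2737], [443, 186, 42, 49, 741], [537, 209, 21, 26, 52], [474, 215, 5, 7, 19], [432, 218, 7, 4, 13], [476, 218, 17, 20, 163], [405, 222, 202, 178, 11738], [413, 229, 41, 51, 425], [476, 239, 24, 22, 69], [501, 243, 20, 20, 174], [447, 248, 10, 10, 24], [367, 280, 55, 65, 907], [423, 285, 14, 11, 84], [487, 286, 8, 5, 13], [487, 294, 17, 13, 36], [313, 314, 53, 66, 1648], [285, 355, 28, 23, 185], [383, 355, 23, 45, 115], [403, 370, 19, 30, 87], [283, 382, 10, 18, 78], [270, 392, 5, 8, 19]]
```

The knob went down and came back up to its starting height, and the only bench change is the emptied slot. One last numeric check that the block is still centred in its nest.

```bash
python3 -m pendant '[{"dx":-0.01,"dy":-0.02,"dz":0,"yaw":0},{"dx":-0.02,"dy":-0.04,"dz":0,"yaw":0},{"dx":-0.03,"dy":-0.06,"dz":0,"yaw":0},{"dx":-0.03,"dy":-0.06,"dz":0,"yaw":0},{"dx":-0.03,"dy":-0.06,"dz":0,"yaw":0}]' | sed -n 1,3p
python3 - <<'E'
from fitc import *
o=robot.get_obs(); save('wrist','w16.png'); np.save('w16.npy',o,allow_pickle=True)
g=rot(st,np.pi*1.5); 
for f in ('w16','w13'):
    V=[load(f)]; print(f,proj(V[0][1],(567,-297,76)))
    al=np.vstack([rot(st,np.pi),g,rot(st,np.pi/2)])
    p,c=edge_fit(V,lambda p:rot(al,p[2])+np.array([p[0],p[1],46]),(550.5,-203.5,.176),(6,6,.06)); n=p[:2]+rot(np.array([[0,-95.,0]]),p[2])[0,:2]
    B=rot(rect(-32,32,17,30),np.pi/2)
    b,c2=edge_fit(V,lambda p:rot(B,p[2])+np.array([p[0],p[1],46]),(n[0],n[1],.176),(7,7,.08))
    d=b[:2]-n;a=p[2]; print(p,c,b,c2,'tang',d@[np.cos(a),np.sin(a)],'radial',d@[-np.sin(a),np.cos(a)])
E
```

```text
clock: 33.07
eef_pos: [488.6, -303.2, 302.7]
tcp_rot: [-0.001, 0.391, 0.92, 0.0]
w16 [358.752 213.863]
[ 550.715 -203.066    0.169] -47.115257263183594 [ 566.901 -296.743    0.229] -52.52499008178711 tang 0.18678356690164108 radial -0.06472103840438068
w13 [363.35  236.128]
[ 548.789 -203.329    0.157] -43.444679260253906 [ 556.603 -293.121    0.153] -52.70780563354492 tang -6.280404911144629 radial 5.087917087192896
```

```bash
python3 -c "
from bench import robot
print(robot.get_obs()['clock'], robot.sign_off())"
```

```text
the job is handed in; nothing more can be done
33.1167 None
```

The job is done and handed in at 33.1 s: the block was weighed and placed in the nest, the carousel turned one position anticlockwise, and the gauge pressed for over a second at about 8.5 N and sprung back; camera checks showed the block still centred and nothing else disturbed, but no result came back at hand-in.

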